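# Close the specimen transport box and reset its peak pointer

## Task

Get the specimen transport box ready for the courier: the white-lidded cup standing on the cold pack is too tall there, so lift it over and stand it upright on the floor of the deep empty compartment, put the loose lid on the box so that it sits fully home and flush all round, and turn the recorder's reset knob back to its zero stop. Set the cup and the lid down without dropping them, keep the cup upright, and leave the tubes on the cold pack and the tall white bottle where they are.

Things in the scene. Friction and masses are not known exactly. Their poses are not given: they have to be found in the camera images.
- transport_box: Light grey open plastic box, heavy, does not move. Outer 158 (x) x 202 (y) x 80 mm high, walls and floor 4 mm; origin at the centre of its underside, z up, x away from the robot when square to it. A divider across it (4 mm thick, centred at y = +5 mm, top at z = 56 mm) leaves the cold-pack compartment at -y and the deep one at +y. A ridge inside at z = 66 mm is the fill line
- deep_well (a point): Centre of the floor of the deep, empty compartment, 150 (x) x 90 (y) mm, axes of the box; 52 mm to +y and 4 mm above the box's origin. The rim is 76 mm above this floor; outside this end is an 11 mm hand-hold
- cold_pack (a point): Centre of the flat top of the hard-shell cold pack that fills the other compartment (150 x 98 mm, fixed in the box), axes of the box; 36 mm above the box's underside
- lid_grip (a point): Centre of the grip block on the loose lid (block 16 mm in x, 90 in y, 32 tall; plate below 164 x 208 x 6 mm; axes of the lid). Under the plate a 10 mm deep plug frame enters the box with 2 to 3 mm play. The point is 32 mm above the lid's lowest edge; seated, 102 mm above the box's origin, over its centre, y along the box's y (either way round). 0.18 to 0.35 kg; starts left or right of the box
- cup_center (a point): Centre, half-way up, of the closed white-lidded specimen cup: round, 52 mm in diameter, 59 mm tall, z along its axis, 50 to 100 g. Starts standing on the cold pack; two tubes lie beside it, nearer the recorder
- tube_a: Filled sample tube lying on the cold pack along the box's x, 88 mm long, 16 mm thick; origin at the middle of its underside. It stays there
- tube_b: Second sample tube like the first, lying between it and the cup. It stays there
- reset_knob (a joint): Angle (rad) of the reset knob and peak pointer of the recorder: 0 at the zero stop, grows clockwise seen from above, so it is reset by turning counter-clockwise. Light friction (0.04 N m); it stays where it is left
- knob_grip (a point): Point to grip on the knob's upright axis; it turns with the knob. The knob is an upright wing, 36 mm long (this point's x), 11 mm wide (y), 27 mm tall; its top is 8 mm above this point. The recorder housing (80 x 78 mm, at the box's -y end, its top 90 mm above the worktop) is 24 mm below this point
- bottle_center (a point): Centre of the tall white bottle with a blue cap behind and to the right of the box, 55 mm in diameter, 125 mm tall. A bystander
Mind the look-alikes: they are no part of the job. Leave any blue look-alike of the part that bears cup_center alone.

How it is judged:
By the outcome, as a careful person would: the job done as asked, in the order asked, and still so for the second after the job is handed in, with the robot touching nothing.
It also fails if it takes over 61 s, if anything falls off the work surface, if the arm or the gripper's body presses on something with over 40 N, if the wrist force passes 120 N, or if a joint passes its speed limit or range.

## Robot

A 6-joint arm with a two-finger parallel gripper is mounted at the origin on a cart in front of the work surface, level with it; the furniture and walls round the work are solid. World frame = base frame: x ahead of the robot, y to its left, z up, the work surface at z = 0. Lengths are in mm, angles in rad, forces in N, time in s.
With the tool pointing down it reaches from about 275 to 1000 mm from the base axis. Payload 8.4 kg.
Tool frame: the origin (TCP) lies on the centre line of the jaws, within the pads' length; the fingertips stand 17 mm ahead of it and the grasp point (between the pads) lies 2 mm behind it (r.tcp_to_tips is the z of the fingertips in the tool frame, in mm); z points along the fingers, y is the direction in which the jaws open and shut (so a half turn about z gives the same grasp; the last joint's range is limited). The gripper opens to 85 mm and grips with 20 to 120 N. Pads are 22 mm wide; open, the fingers measure 114 mm over their backs; the gripper's body (76 mm by 85 mm) begins 54 mm behind the grasp point. The pads swing forward as they close: fully open they stand 13 mm farther back than shut.
Start: joints at [1.268, 0.353, 1.633, -0, 1.155, -0.002], TCP at [185.176, 596.94, 248.281] pointing down, gripper open.
Joint ranges: [-2.63, 2.63], [-0.92, 2.1], [0.06, 2.66], [-1.3, 4.44], [0, 2.69], [-3.02, 3.02]. Speed limits (rad/s): [2.22, 2.22, 2.79, 3.14, 3.14, 3.14].

## Interface

Orientations are given as [roll, pitch, yaw] about the fixed x, y, z axes, in that order (R = Rz(yaw) Ry(pitch) Rx(roll)).
In Python, from rig import r, cams, job gives the robot as it stands.
- The arm moves only by the tool drive_tool, never from a script. Its argument "deltas" is a list of rows, each a list of 4 numbers: the shift along the tool's x, y, z in cm, then the turn about the tool's z in rad. In form: [[x, y, z, roll], ...]. A call has 1 to 12 rows; each row shifts and turns the commanded pose from where the row before left it, along the tool's axes as they then stand; what a row does not reach is not made up. A row lasts 1/12 s, in which the tool goes at most 41.7 mm and 7.16 degrees, less where a joint would pass 70% of its speed; a pose out of reach is approached as far as the arm can. A call with a gripper value outside its range is refused whole. "jaw" is the closure, from 0 (fully open) to 1 (shut), set as the call begins (left out, the last holds). The fingers move at their own pace and stop on an object; "force" is the grip in N (left out, the last holds). Time passes only in rows, so rows that do not move let the fingers close. It gives the time, the measured TCP pose, the force and the opening at its end, in the units of the state.
- r.sense(): the state, without advancing time (a new reading comes with each control period).
- cams.grab_frame(name): name is "scene" or "top"; returns (picture, depth): 480x640x3 uint8, red, green, blue; 480x640 float32, mm along the optical axis (not along the pixel's ray), 0 where there is no reading.
- cams.camera_params(name): a dict with "fx", "fy", "cx", "cy" (pixels), "R" (3x3) and "t" (3): a world point X has camera coordinates R X + t. Camera axes: x right, y down, z forward; pixel columns grow to the right and rows downward; lengths in mm; the calibration is good to about 2 mm. A picture is of the moment at which its call begins. camera_params takes no time and is no camera call.
- job.sign_off(): hands the job in, once; it reports no verdict.
The state is a dict: "clock": time; "qpos": joint angles; "qvel": joint speeds; "joint_efforts": joint torques, N m; "eef_pos": TCP position; "tcp_rot": TCP orientation; "contact_force": force on the tool from outside, world axes, zero at the start; "wrist_torque": the same for the moment, N m; "opening": opening from 0.0 (shut) to 1.0 (fully open).
Only numpy, scipy, OpenCV 4.12 (cv2) and the standard library are available. Lean on these libraries where they do the work, as an engineer would, in place of code of your own. Each camera call takes 0.05 s, during which the arm holds its last target. There are 200 camera calls.

## Working session

There is one attempt and no reset: what is moved stays moved. The work goes in short steps, Python scripts to look and compute and a tool call to move; the robot and the scene stay as the last step left them, time stands still between calls to the robot, and variables do not carry over. Pictures are saved under pics/ and viewed, about 8 in all and at most 12, crops included, and the job is handed in when it is done.

Besides the shell and the picture viewer there is one more tool, called after "Request:" by a JSON object that holds its "name" and its "arguments". drive_tool: Moves the arm, as the interface text tells. Its arguments: {"type":"object","properties":{"deltas":{"type":"array"},"jaw":{"type":"number"},"force":{"type":"number"}},"required":["deltas"]}

```bash
ls; mkdir -p pics; cat > h.py <<'E'
import numpy as np, cv2
from rig import r, cams, job
def cloud(name):
    im,d=cams.grab_frame(name); p=cams.camera_params(name)
    v,u=np.mgrid[0:480,0:640]
    C=np.stack([(u-p['cx'])/p['fx']*d,(v-p['cy'])/p['fy']*d,d],-1)
    W=(C-np.array(p['t']))@np.array(p['R'])
    W[d<=0]=np.nan
    return im,d,W
def save(n,im): cv2.imwrite('pics/'+n,cv2.cvtColor(im,cv2.COLOR_RGB2BGR))
E
python3 - <<'E'
from h import *
for n in ('scene','top'):
    im,d,W=cloud(n); save(n+'0.png',im); np.savez(n+'0.npz',im=im,W=W)
    p=cams.camera_params(n); print(n,p['fx'],-np.array(p['R']).T@np.array(p['t']),(d>0).mean())
print(r.sense(), r.tcp_to_tips)
E
```

```text
pics
scene 520.8323340756359 [ 245.98014425 -701.93399739  876.78155132] 0.996083984375
top 602.3369859041427 [ 411.70915671  -21.02204522 1458.11011892] 0.9959798177083333
{'clock': 0.1, 'qpos': array([ 1.26763359e+00,  3.53587697e-01,  1.63405641e+00, -1.25427667e-05,
        1.15521460e+00, -2.38148668e-03]), 'qvel': array([ 1.40963242e-03, -2.01031478e-03, -3.97374889e-03,  8.23950512e-04,
       -8.50424733e-05,  5.82475879e-04]), 'joint_efforts': array([ 1.01223388e-03, -6.06350756e+01, -3.42817104e+01,  1.20815871e-04,
        3.95297408e-03, -1.63562595e-05]), 'eef_pos': array([185.03681154, 596.55232249, 247.63267946]), 'tcp_rot': array([-3.14032657e+00,  8.45358818e-06,  2.84081648e+00]), 'contact_force': array([-0.28819737,  0.40397692, -0.67169051]), 'wrist_torque': array([ 0.00109453, -0.0417377 , -0.00437811]), 'opening': 1.002858118706567} 17.0
```

View pics/top0.png

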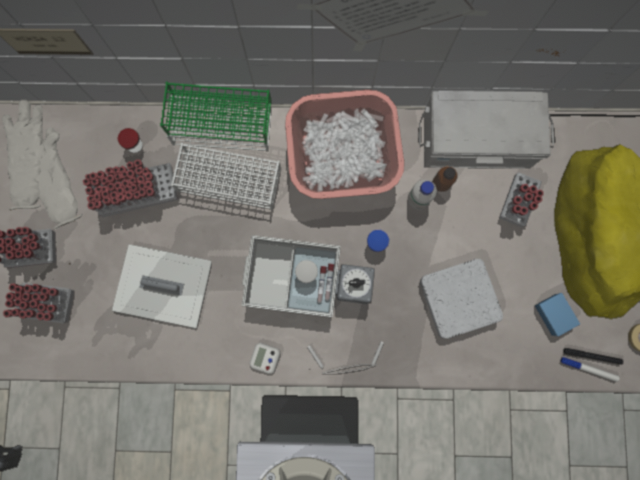

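View pics/scene0.png

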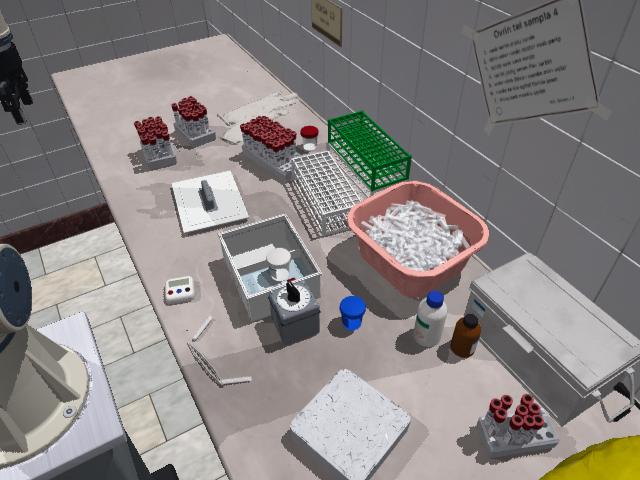

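Top view: the box is at about (293,276). The white-lidded cup at (306,270) stands on the cold pack, with two tubes at (325,283) on its recorder side. The recorder knob is at (356,283), the loose lid at (162,286) with its grip block at (160,285), and the bottle at (425,190).
Possible mix-ups for the cup are the blue cup at (377,241), the red-capped cup at (130,138) and the bottle at (425,190). I choose the white one inside the box at (306,270). For the lid, the foam slab at (462,298) is a look-alike, and I choose the plate with the grip block at (162,286).

```bash
python3 - <<'E'
from h import *
from scipy import ndimage as ni
T=np.load('top0.npz'); im=T['im'];W=T['W'];Z=W[...,2]
def rect(name,u0,u1,v0,v1,z0,z1,W=W):
    Z=W[...,2]
    m=np.zeros(Z.shape,bool); m[v0:v1,u0:u1]=(Z[v0:v1,u0:u1]>z0)&(Z[v0:v1,u0:u1]<z1)
    l,n=ni.label(m); 
    if n==0: print(name,'none');return
    m=l==1+np.argmax(ni.sum(m,l,range(1,n+1)))
    P=W[m]; (c,s,a)=cv2.minAreaRect(P[:,:2].astype(np.float32))
    print(name,m.sum(),'c',np.round(c,1),'s',np.round(s,1),'a',round(a,1),'z',np.round(np.percentile(P[:,2],[5,50,95]),1)); return P
rect('rim',235,345,230,325,72,90)
rect('box>15',235,338,230,325,60,90)
rect('lid plate',100,220,235,335,4,30)
rect('grip',135,190,265,305,33,70)
rect('cup',285,322,250,290,85,120)
rect('tubes',312,338,255,305,44,62)
rect('housing',335,382,258,305,82,96)
rect('knob',335,382,258,305,104,135)
rect('knob-hi',335,382,258,305,112,135)
rect('bottle',405,445,170,215,100,140)
print('table z',np.nanmedian(Z[335:375,150:240]), 'floor deep',np.nanmedian(Z[260:290,262:282]),'pack',np.nanmedian(Z[285:300,300:312]))
S=np.load('scene0.npz');Ws=S['W']
rect('S cup',262,295,243,285,85,120,Ws);rect('S knob',270,320,270,310,105,135,Ws);rect('S grip',190,225,170,220,33,70,Ws);rect('S rim',210,330,205,325,74,90,Ws)
a=cv2.resize(im[225:335,225:395],None,fx=4.6,fy=4.6,interpolation=cv2.INTER_CUBIC); save('crop1.png',a)
E
```

```text
rim 1011 c [535.5  36.9] s [208.6 164.4] a 84.1 z [74.8 79.8 84.4]
box>15 1245 c [535.6  37.8] s [220.5 164.4] a 84.1 z [63.2 78.7 84. ]
lid plate 5628 c [512.4 351.2] s [213.8 169.8] a 79.5 z [11.2 16.7 21.7]
grip 263 c [511.4 348.8] s [89.3 16.3] a 79.4 z [40.6 46.9 52.6]
cup 409 c [544.9   1.5] s [50.1 50.5] a 44.7 z [89.9 94.8 99.9]
tubes 383 c [521.9 -40.9] s [32.1 95.3] a 82.6 z [45.2 49.7 54.9]
housing 1011 c [ 519.8 -111.4] s [78.1 80. ] a 84.0 z [84.8 90.8 95.1]
knob 88 c [ 518.9 -111.4] s [10.6 35.8] a 0.6 z [110.3 121.9 127.2]
knob-hi 82 c [ 519.5 -111.4] s [ 9.6 35.8] a 0.8 z [116.8 122.5 127.3]
bottle 223 c [ 736.2 -268. ] s [40.6 34.1] a 55.2 z [101.4 122.7 129.1]
table z -0.09932145115623062 floor deep 4.2669155735175455 pack 36.472651110467496
S cup 400 c [544.5   2.7] s [50.8 50.9] a 14.0 z [87.3 93.3 96. ]
S knob 137 c [ 520.  -110.4] s [11.3 37.3] a 5.4 z [107.4 118.9 122.6]
S grip 164 c [511.8 348.6] s [91.6 16.8] a 79.1 z [35.7 45.7 48.6]
S rim 1627 c [532.2  -3.6] s [297.  165.4] a 84.1 z [75.2 79.4 89.3]
```

View pics/crop1.png

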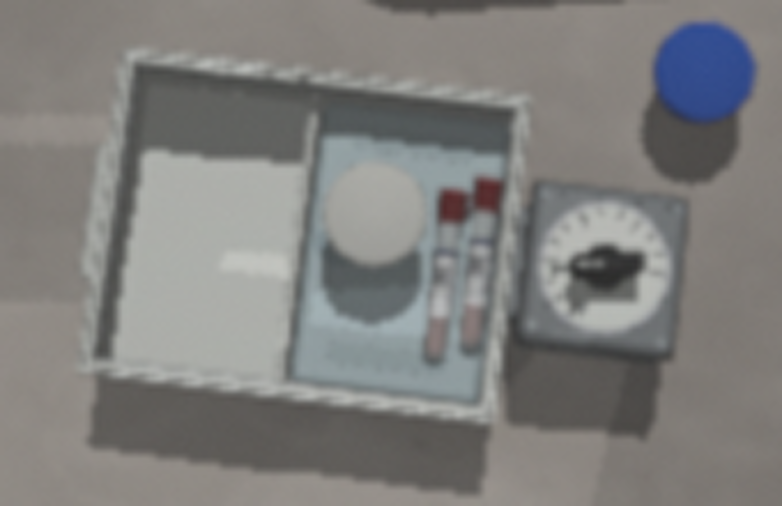

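The crop confirms the white cup at crop (375,213), inside the box beside the tubes at (440,275) and (480,265). The wing knob at (605,265) lies nearly across its housing, and the blue cup is at (705,72), outside the box. Next I refine the box position and take a closer look at the dial.

```bash
python3 - <<'E'
from h import *
th=np.radians(-5.9)
R=np.array([[np.cos(th),np.sin(th)],[-np.sin(th),np.cos(th)]])  # world->box axes
for n,sl in(('top',(slice(225,335),slice(235,345))),('scene',(slice(200,330),slice(210,330)))):
    D=np.load(n+'0.npz');W=D['W'][sl].reshape(-1,3)
    b=(W[:,:2]-[535,33])@R.T; z=W[:,2]
    k=(z>74)&(z<88)
    m=k&(abs(b[:,1])<60)
    for s in(-1,1):
        q=m&(b[:,0]*s>60); print(n,'x wall',s,np.round(np.percentile(b[q,0],[1,50,99]),1),q.sum())
    m=k&(abs(b[:,0])<55)
    for s,lo,hi in((-1,85,112),(1,85,130)):
        q=m&(b[:,1]*s>lo)&(b[:,1]*s<hi); print(n,'y wall',s,np.round(np.percentile(b[q,1],[1,5,50,95,99]),1),q.sum())
    q=(z>50)&(z<60)&(abs(b[:,1]-5)<12)&(abs(b[:,0])<70); print(n,'divider',np.round(np.median(b[q,1]),1),q.sum())
    h,e=np.histogram(b[m&(abs(b[:,1])>85)&(abs(b[:,1])<128),1],bins=np.arange(-128,129,3)); print([(int(a),int(c)) for a,c in zip(e,h) if c])
im=np.load('scene0.npz')['im']; save('crop2.png',cv2.resize(im[265:335,255:345],None,fx=8,fy=8,interpolation=cv2.INTER_CUBIC))
E
```

```text
top x wall -1 [-81.9 -78.7 -75. ] 156
top x wall 1 [74.4 78.2 82.1] 168
top y wall -1 [-111.8 -109.7  -97.9  -93.6  -93.4] 191
top y wall 1 [100.3 100.6 103.7 107.2 107.5] 150
top divider 8.4 93
[(-125, 1), (-122, 1), (-119, 2), (-116, 5), (-113, 11), (-110, 27), (-107, 11), (-101, 47), (-98, 59), (-95, 39), (100, 63), (103, 58), (106, 29)]
scene x wall -1 [-81.7 -78.1 -74.2] 148
scene x wall 1 [75.1 78.1 82.6] 144
scene y wall -1 [-111.4 -108.5  -95.7  -90.6  -89.5] 175
scene y wall 1 [ 99.9 100.5 104.2 109.5 111.8] 164
scene divider 9.8 104
[(-128, 9), (-125, 9), (-122, 4), (-119, 9), (-116, 12), (-113, 8), (-110, 10), (-107, 10), (-101, 18), (-98, 57), (-95, 57), (-92, 17), (97, 3), (100, 47), (103, 71), (106, 30), (109, 13)]
```

View pics/crop2.png

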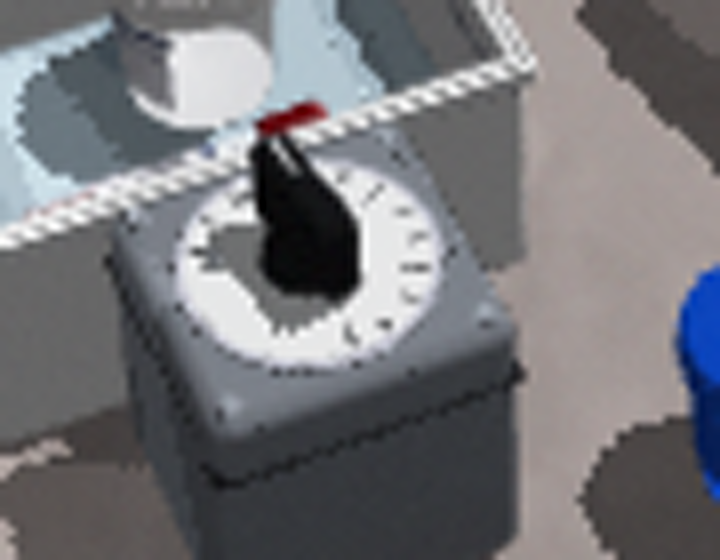

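The scene view shows the knob's white pointer end, roughly at crop (280,150), facing the box. The ticks run round the far side, so turning counter-clockwise brings the pointer to the stop. First I turn the wrist so the jaws lie along the box's x.

Request:
{"name": "drive_tool", "arguments": {"deltas": [[0,0,0,0.125],[0,0,0,0.125],[0,0,0,0.125],[0,0,0,0.125],[0,0,0,0.125],[0,0,0,0.125],[0,0,0,0.125],[0,0,0,0.125],[0,0,0,0.125],[0,0,0,0.125],[0,0,0,0.125],[0,0,0,0]], "jaw": 0.2, "force": 30}}

```text
clock: 1.1
eef_pos: [185.1, 596.7, 247.9]
tcp_rot: [-3.141, 0.001, 1.46]
contact_force: [-0.2, -0.4, 0.3]
opening: 0.804
```

```bash
cat >> h.py <<'E'
from scipy.spatial.transform import Rotation as Ro
def plan(t,yawdeg=None):
    s=r.sense(); M=Ro.from_euler('xyz',s['tcp_rot']).as_matrix()
    y=np.degrees(s['tcp_rot'][2])
    print('t',round(s['clock'],2),'pos',np.round(s['eef_pos'],1),'rpy',np.round(np.degrees(s['tcp_rot']),2),'q',np.round(s['qpos'],2),'open',round(s['opening'],3),'F',np.round(s['contact_force'],1),'T',np.round(s['wrist_torque'],2))
    if t is not None: print('tool cm',np.round(M.T@(np.array(t)-s['eef_pos'])/10,2))
    if yawdeg is not None: print('turn',round(float(np.radians((y-yawdeg+180)%360-180)),3))
E
python3 -c "
from h import *
plan((544.7,2.1,190),84.1)"
```

```text
t 1.1 pos [185.1 596.7 247.9] rpy [-1.7999e+02  5.0000e-02  8.3650e+01] q [1.27 0.35 1.63 0.   1.16 1.38] open 0.804 F [-0.2 -0.4  0.3] T [-0.01 -0.03  0.02]
tool cm [-55.11  42.32   5.82]
turn -0.008
```

Request:
{"name": "drive_tool", "arguments": {"deltas": [[-3,2.3,0.3,0],[-3,2.3,0.3,0],[-3,2.3,0.3,0],[-3,2.3,0.3,0],[-3,2.3,0.3,0],[-3,2.3,0.3,0],[-3,2.3,0.3,0],[-3,2.3,0.3,0],[-3,2.3,0.3,0],[-3,2.3,0.3,0],[-3,2.3,0.3,0],[-3,2.3,0.3,0]]}}

```text
clock: 2.1
eef_pos: [422.5, 208.3, 212.2]
tcp_rot: [3.141, -0.0, 1.471]
contact_force: [0.8, 0.1, -0.2]
opening: 0.799
```

Request:
{"name": "drive_tool", "arguments": {"deltas": [[-3,2.3,0.3,0],[-3,2.3,0.3,0],[-3,2.3,0.3,0],[-3,2.3,0.3,0],[-3,2.3,0.3,0],[-3,2.3,0.3,0],[-1.1,0.9,0.4,-0.008],[0,0,0,0]]}}

```text
clock: 2.77
eef_pos: [549.4, 1.8, 189.5]
tcp_rot: [-3.142, 0.001, 1.475]
contact_force: [0.6, 0.2, 0.2]
opening: 0.803
```

```bash
python3 -c "
from h import *
plan((544.7,2.1,80),84.1)
im,d,W=cloud('top'); save('top1.png',im)
p=cams.camera_params('top')
"
```

```text
t 2.77 pos [549.4   1.8 189.5] rpy [-1.800e+02  4.000e-02  8.454e+01] q [ 0.    0.3   1.85 -0.    0.99  0.1 ] open 0.803 F [0.6 0.2 0.2] T [0.02 0.03 0.04]
tool cm [-1.000e-02 -4.700e-01  1.095e+01]
turn 0.008
```

Request:
{"name": "drive_tool", "arguments": {"deltas": [[0,-0.47,0,0.008],[0,0,3,0],[0,0,3,0],[0,0,2,0],[0,0,1.5,0],[0,0,1.2,0],[0,0,0.8,0],[0,0,0.4,0],[0,0,0,0],[0,0,0,0]]}}

```text
clock: 3.65
eef_pos: [543.7, 5.3, 71.9]
tcp_rot: [3.141, -0.0, 1.466]
contact_force: [0.3, -0.6, 0.3]
opening: 0.798
```

Request:
{"name": "drive_tool", "arguments": {"deltas": [[0,0,0,0],[0,0,0,0],[0,0,0,0],[0,0,0,0],[0,0,0,0],[0,0,0,0]], "jaw": 0.6, "force": 30}}

```text
clock: 4.15
eef_pos: [544.0, 5.1, 72.3]
tcp_rot: [3.14, -0.0, 1.466]
contact_force: [-0.7, 1.2, 6.0]
opening: 0.588
```

```bash
python3 -c "
from h import *
plan((540.6,87.9,130),84.1)
"
```

```text
t 4.15 pos [544.    5.1  72.3] rpy [ 1.7992e+02 -2.0000e-02  8.3980e+01] q [0.01 0.46 1.94 0.   0.74 0.11] open 0.588 F [-0.7  1.2  6. ] T [0.09 0.23 0.06]
tool cm [ 8.2  -1.2  -5.77]
turn -0.002
```

Request:
{"name": "drive_tool", "arguments": {"deltas": [[0,0,-0.4,0],[0,0,-0.8,0],[0,0,-1.2,0],[0,0,-1.5,0],[0,0,-1.5,0],[0,0,-0.8,0],[0.4,-0.1,0,0],[1.2,-0.2,0,0],[2,-0.3,0,0],[2,-0.3,0,0],[2,-0.3,0,0],[1,0,0,0]]}}

```text
clock: 5.15
eef_pos: [539.4, 94.3, 132.4]
tcp_rot: [-3.14, -0.0, 1.467]
contact_force: [0.4, -0.7, -1.0]
opening: 0.59
```

Request:
{"name": "drive_tool", "arguments": {"deltas": [[0,0,0,0],[0,0,0,0],[0,0,0,0]]}}

```text
clock: 5.4
eef_pos: [540.3, 91.4, 132.9]
tcp_rot: [-3.141, 0.0, 1.466]
contact_force: [-0.4, 0.2, -1.1]
opening: 0.589
```

```bash
python3 -c "
from h import *
plan((540.6,90.5,41),84.1)
im,d,W=cloud('scene');save('scene1.png',im[150:400,150:450].repeat(2,0).repeat(2,1))
"
```

```text
t 5.4 pos [540.3  91.4 132.9] rpy [-1.7996e+02  3.0000e-02  8.4000e+01] q [ 0.17  0.38  1.9  -0.    0.87  0.27] open 0.589 F [-0.4  0.2 -1.1] T [ 0.01  0.02 -0.02]
tool cm [-0.09  0.05  9.19]
turn -0.002
```

View pics/scene1.png

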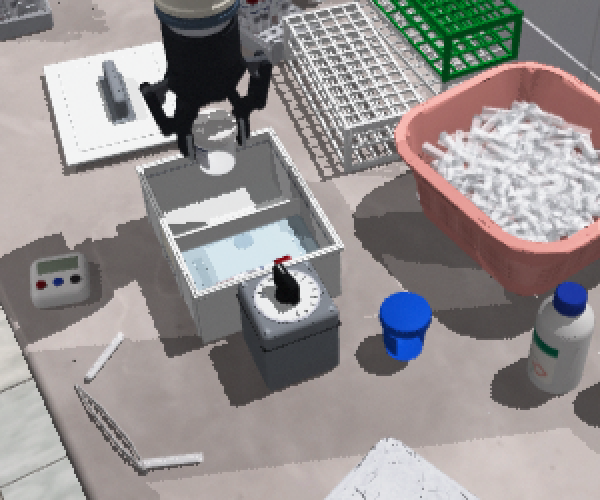

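The view shows the cup held upright in the jaws at crop (215,145), over the deep compartment. The cold pack is clear at (250,240), and the tubes are hidden behind the recorder. I lower the cup, slowly at the end.

Request:
{"name": "drive_tool", "arguments": {"deltas": [[0,0,0.6,0],[0,0,1.4,0],[0,0,2,0],[0,0,2,0],[0,0,1.4,0],[0,0,0.7,0],[0,0,0.4,0],[0,0,0.2,0],[0,0,0.1,0],[0,0,0,0],[0,0,0,0]]}}

```text
clock: 6.37
eef_pos: [541.0, 91.9, 46.0]
tcp_rot: [3.14, -0.0, 1.466]
contact_force: [-0.5, -1.1, -1.0]
opening: 0.59
```

Request:
{"name": "drive_tool", "arguments": {"deltas": [[0,0,0.1,0],[0,0,0,0],[0,0,0.1,0],[0,0,0,0]]}}

```text
clock: 6.7
eef_pos: [540.5, 91.9, 43.3]
tcp_rot: [3.141, -0.0, 1.466]
contact_force: [-0.2, 0.8, -0.3]
opening: 0.591
```

Request:
{"name": "drive_tool", "arguments": {"deltas": [[0,0,0.1,0],[0,0,0,0],[0,0,0,0]]}}

```text
clock: 6.95
eef_pos: [540.4, 91.9, 42.2]
tcp_rot: [-3.141, 0.0, 1.466]
contact_force: [0.6, 0.5, -1.1]
opening: 0.589
```

Request:
{"name": "drive_tool", "arguments": {"deltas": [[0,0,0.1,0],[0,0,0,0],[0,0,0,0]]}}

```text
clock: 7.2
eef_pos: [540.4, 91.9, 41.2]
tcp_rot: [-3.141, 0.0, 1.466]
contact_force: [-0.8, 0.2, -1.8]
opening: 0.59
```

Request:
{"name": "drive_tool", "arguments": {"deltas": [[0,0,0.1,0],[0,0,0,0],[0,0,0,0]]}}

```text
clock: 7.45
eef_pos: [540.6, 91.9, 40.4]
tcp_rot: [3.141, -0.0, 1.466]
contact_force: [-0.4, -1.1, 0.4]
opening: 0.588
```

Request:
{"name": "drive_tool", "arguments": {"deltas": [[0,0,0.05,0],[0,0,0,0],[0,0,0,0]]}}

```text
clock: 7.7
eef_pos: [540.6, 91.9, 40.3]
tcp_rot: [3.141, -0.0, 1.466]
contact_force: [-2.1, -0.7, 6.6]
opening: 0.59
```

Contact came at the expected height. I release slowly and back out.

Request:
{"name": "drive_tool", "arguments": {"deltas": [[0,0,0,0],[0,0,0,0],[0,0,0,0],[0,0,0,0],[0,0,-0.5,0],[0,0,-1.5,0],[0,0,-2.5,0],[0,0,-3,0],[0,0,-3,0],[0,0,-2,0],[0,0,-1,0],[0,0,0,0]], "jaw": 0.2}}

```text
clock: 8.7
eef_pos: [541.8, 92.1, 177.2]
tcp_rot: [3.138, -0.001, 1.466]
contact_force: [-0.2, 0.0, -0.7]
opening: 0.796
```

```bash
python3 - <<'E'
from h import *
# lid yaw -10.5 -> tool yaw 79.5
plan((511.6,348.7,160),79.5)
E
```

```text
t 8.7 pos [541.8  92.1 177.2] rpy [ 1.7977e+02 -6.0000e-02  8.3980e+01] q [0.17 0.32 1.86 0.   0.96 0.27] open 0.796 F [-0.2  0.  -0.7] T [ 0.05 -0.01 -0.06]
tool cm [25.2  -5.7   1.72]
turn 0.078
```

Request:
{"name": "drive_tool", "arguments": {"deltas": [[2.5,-0.6,0,0],[2.5,-0.6,0,0],[2.5,-0.6,0,0],[2.5,-0.6,0,0],[2.5,-0.6,0,0],[2.5,-0.6,0,0],[2.5,-0.6,0,0],[2.5,-0.5,0,0],[2.5,-0.5,0,0],[2.7,-0.5,0,0.078],[0,0,0,0],[0,0,0,0]], "jaw": 0.5}}

```text
clock: 9.7
eef_pos: [509.2, 349.1, 172.8]
tcp_rot: [-3.14, 0.002, 1.39]
contact_force: [-0.3, -0.1, 0.2]
opening: 0.505
```

Request:
{"name": "drive_tool", "arguments": {"deltas": [[0,0,0,0],[0,0,0,0]]}}

```text
clock: 9.87
eef_pos: [509.9, 347.3, 173.8]
tcp_rot: [-3.14, 0.001, 1.388]
contact_force: [-0.7, -0.3, 0.3]
opening: 0.5
```

```bash
python3 - <<'E'
from h import *
plan((511.6,348.7,36),79.5)
im,d,W=cloud('top');np.savez('top2.npz',im=im,W=W);save('top2.png',cv2.resize(im[225:335,225:345],None,fx=5,fy=5,interpolation=cv2.INTER_CUBIC))
# rim line fits (top): long walls, box centre x/yaw ; cup check
T=np.load('top0.npz');W0=T['W'];P=W0[225:335,235:345].reshape(-1,3)
def fr(P,c,th):
    th=np.radians(th);R=np.array([[np.cos(th),np.sin(th)],[-np.sin(th),np.cos(th)]]);return (P[:,:2]-c)@R.T
b=fr(P,[535.2,36.2],-5.9);k=(P[:,2]>74)&(P[:,2]<87)
for s in(-1,1):
    q=k&(abs(b[:,0]-s*79)<9)&(abs(b[:,1])<85); f=np.polyfit(b[q,1],b[q,0],1);print('long wall',s,q.sum(),'dyaw deg',round(-np.degrees(f[0]),2),'x',round(f[1],2))
    q=k&(abs(b[:,1]-s*101)<9)&(abs(b[:,0])<65); f=np.polyfit(b[q,0],b[q,1],1);print('short wall',s,q.sum(),'dyaw',round(np.degrees(f[0]),2),'y',round(f[1],2))
# lid plate edges
for lab,c,th,z0,z1,hx,hy in(('plate',[511.6,350],-10.5,8,26,90,115),):
    P=W0[225:345,95:225].reshape(-1,3);k=(P[:,2]>z0)&(P[:,2]<z1);b=fr(P[k],c,th)
    for s in(-1,1):
        bins=[b[(abs(b[:,1]-y)<5)&(abs(b[:,0])<hx),0] for y in range(-80,81,10)];e=[(x.max() if s>0 else x.min()) for x in bins]
        f=np.polyfit(range(-80,81,10),e,1);print(lab,'x edge',s,np.round(f[1],2),'dyaw',round(-np.degrees(f[0]),2))
        bins=[b[(abs(b[:,0]-y)<5)&(abs(b[:,1])<hy),1] for y in range(-60,61,10)];e=[(x.max() if s>0 else x.min()) for x in bins]
        f=np.polyfit(range(-60,61,10),e,1);print(lab,'y edge',s,np.round(f[1],2),'dyaw',round(np.degrees(f[0]),2))
E
```

```text
t 9.87 pos [509.9 347.3 173.8] rpy [-1.7994e+02  8.0000e-02  7.9530e+01] q [ 0.6   0.42  1.72 -0.    1.01  0.78] open 0.5 F [-0.7 -0.3  0.3] T [ 0.03 -0.02  0.02]
tool cm [ 0.19  0.16 13.78]
turn 0.0
long wall -1 227 dyaw deg -0.11 x -78.37
short wall -1 183 dyaw -0.15 y -100.43
long wall 1 240 dyaw deg -0.06 x 78.18
short wall 1 177 dyaw -0.04 y 100.49
plate x edge -1 -82.53 dyaw 0.22
plate y edge -1 -104.88 dyaw -0.7
plate x edge 1 82.19 dyaw 0.36
plate y edge 1 103.23 dyaw 0.28
```

View pics/top2.png

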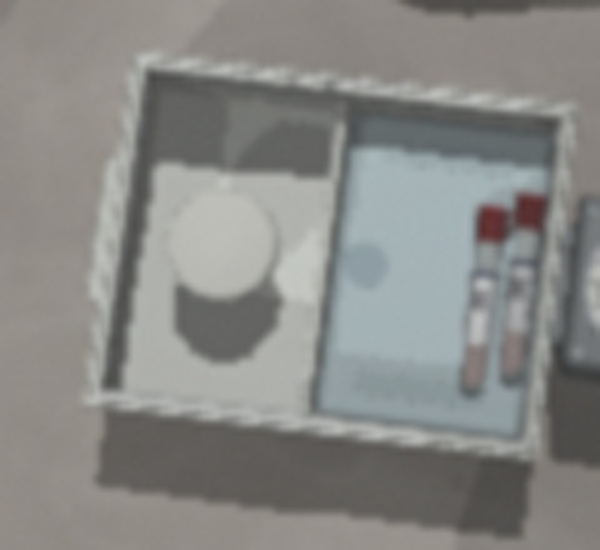

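The crop shows the cup upright in the deep compartment at (222,243), and the tubes undisturbed at (480,300) and (522,290). Now the lid: I descend onto its grip block.

Request:
{"name": "drive_tool", "arguments": {"deltas": [[0.2,0.2,1,0],[0,0,2.5,0],[0,0,3,0],[0,0,3,0],[0,0,2,0],[0,0,1.2,0],[0,0,0.7,0],[0,0,0.4,0],[0,0,0,0],[0,0,0,0],[0,0,0,0]]}}

```text
clock: 10.83
eef_pos: [513.3, 350.6, 38.0]
tcp_rot: [3.14, -0.001, 1.388]
contact_force: [-0.0, -0.7, 0.7]
opening: 0.5
```

Request:
{"name": "drive_tool", "arguments": {"deltas": [[0,0,0,0],[0,0,0,0],[0,0,0,0],[0,0,0,0],[0,0,0,0],[0,0,0,0]], "jaw": 1, "force": 60}}

```text
clock: 11.33
eef_pos: [513.0, 350.4, 37.7]
tcp_rot: [3.141, -0.001, 1.388]
contact_force: [-0.3, -0.3, 6.8]
opening: 0.175
```

```bash
python3 - <<'E'
from h import *
plan((535.2,36.5,150),84.0)
E
```

```text
t 11.33 pos [513.  350.4  37.7] rpy [ 1.7995e+02 -5.0000e-02  7.9520e+01] q [ 0.6   0.6   1.78 -0.    0.76  0.78] open 0.175 F [-0.3 -0.3  6.8] T [-0.06  0.19 -0.01]
tool cm [-30.45   7.9  -11.25]
turn -0.078
```

Request:
{"name": "drive_tool", "arguments": {"deltas": [[0,0,-0.4,0],[0,0,-0.8,0],[0,0,-1.2,0],[0,0,-1.6,0],[0,0,-2,0],[0,0,-2,0],[0,0,-1.6,0],[0,0,-1,0],[0,0,-0.4,0],[0,0,0,0],[0,0,0,0],[0,0,0,0]]}}

```text
clock: 12.33
eef_pos: [511.9, 349.6, 145.7]
tcp_rot: [-3.14, 0.001, 1.388]
contact_force: [-0.2, 0.1, -2.4]
opening: 0.178
```

Request:
{"name": "drive_tool", "arguments": {"deltas": [[-1,0.2,0,0],[-2,0.5,0,0],[-2.5,0.7,0,-0.04],[-2.5,0.7,0,-0.038],[-2.5,0.6,0,0],[-2.5,0.5,0,0],[-2,0.4,0,0],[-1,0.2,0,0],[0,0,0,0],[0,0,0,0],[0,0,0,0],[0,0,0,0]]}}

```text
clock: 13.33
eef_pos: [528.1, 187.2, 146.6]
tcp_rot: [-3.142, -0.0, 1.467]
contact_force: [0.4, 0.7, -2.7]
opening: 0.175
```

```bash
cat > lid.py <<'E'
from h import *
plan((535.2,36.5,150),84.0)
s=r.sense();c0=s['eef_pos'][:2];th=np.degrees(s['tcp_rot'][2])-90;zp=s['eef_pos'][2]-37.7+16
im,d,W=cloud('top');np.savez('top3.npz',im=im,W=W)
t=np.radians(th);R=np.array([[np.cos(t),np.sin(t)],[-np.sin(t),np.cos(t)]])
P=W.reshape(-1,3);b=(P[:,:2]-c0)@R.T
k=(abs(P[:,2]-zp)<10)&(abs(b[:,0])<100)&(abs(b[:,1])<125)
k&=(np.nan_to_num(im.reshape(-1,3).min(1))>90)
b=b[k];print(k.sum(),'plate z',np.round(np.percentile(P[k,2],[5,50,95]),1),'exp',round(zp,1))
E_=[]
for ax,rng in((0,range(-85,86,10)),(1,range(-65,66,10))):
    for s in(-1,1):
        X=[];Y=[]
        for y in rng:
            x=b[abs(b[:,1-ax]-y)<5,ax]; x=x[(x*s>60)]
            if len(x)>3: X.append(y);Y.append(x.max() if s>0 else x.min())
        f=np.polyfit(X,Y,1);print('xy'[ax],s,len(X),np.round(f[1],2),'slope deg',round(np.degrees(f[0])*(-1 if ax==0 else 1),2),'resid',round(np.std(Y-np.polyval(f,X)),1))
(c,sz,a)=cv2.minAreaRect(b.astype(np.float32));print(np.round(c,1),np.round(sz,1),round(a,1))
E
python3 lid.py
```

```text
t 13.33 pos [528.1 187.2 146.6] rpy [-1.800e+02 -1.000e-02  8.403e+01] q [0.34 0.37 1.86 0.   0.91 0.44] open 0.175 F [ 0.4  0.7 -2.7] T [ 0.08 -0.    0.01]
tool cm [-14.92   2.27  -0.34]
turn 0.001
3029 plate z [121.3 125.6 130.1] exp 124.9
x -1 14 -78.03 slope deg 1.22 resid 4.8
x 1 9 81.75 slope deg -0.01 resid 0.6
y -1 14 -104.57 slope deg -0.0 resid 0.4
y 1 4 83.71 slope deg -8.7 resid 3.4
[ 0.4 -4.7] [200.8 164.1] 90.0
```

Request:
{"name": "drive_tool", "arguments": {"deltas": [[-1,0.1,0,0],[-2,0.3,0,0],[-2.4,0.4,0,0],[-2.4,0.4,0,0],[-2.4,0.4,0,0],[-2.4,0.3,0,0],[-1.5,0.2,0,0],[-0.7,0.1,0,0],[0,0,0,0],[0,0,0,0],[0,0,0,0]]}}

```text
clock: 14.3
eef_pos: [534.6, 37.6, 146.8]
tcp_rot: [3.142, -0.0, 1.466]
contact_force: [-0.1, -0.5, -3.1]
opening: 0.175
```

```bash
sed -i 's/535.2,36.5,150/535.9,37.0,121/' lid.py; python3 lid.py
```

```text
t 14.3 pos [534.6  37.6 146.8] rpy [ 1.800e+02 -2.000e-02  8.401e+01] q [0.07 0.34 1.91 0.   0.89 0.17] open 0.175 F [-0.1 -0.5 -3.1] T [ 0.03 -0.01 -0.  ]
tool cm [-0.05  0.14  2.58]
turn 0.0
2324 plate z [121.4 126.  130.5] exp 125.1
x -1 14 -81.26 slope deg 0.27 resid 0.4
x 1 4 65.69 slope deg 11.56 resid 1.5
y -1 14 -104.26 slope deg 0.09 resid 0.4
y 1 5 71.0 slope deg 6.76 resid 0.3
[  0.3 -18.5] [164.4 172.6] 0.0
```

Request:
{"name": "drive_tool", "arguments": {"deltas": [[-0.08,0.08,0.4,0],[0,0,0.8,0],[0,0,0.8,0],[0,0,0.4,0],[0,0,0.2,0],[0,0,0.1,0],[0,0,0,0],[0,0,0,0]]}}

```text
clock: 15.02
eef_pos: [535.4, 36.0, 119.8]
tcp_rot: [3.141, -0.0, 1.466]
contact_force: [-0.4, -0.5, -3.0]
opening: 0.173
```

```bash
python3 - <<'E'
from h import *
plan((535.3,36.8,107.7),84.0)
im,d,W=cloud('scene');save('scene2.png',cv2.resize(im[195:345,195:345],None,fx=4,fy=4,interpolation=cv2.INTER_CUBIC))
E
```

```text
t 15.02 pos [535.4  36.  119.8] rpy [179.99  -0.    83.98] q [ 0.06  0.38  1.93 -0.    0.83  0.17] open 0.173 F [-0.4 -0.5 -3. ] T [ 0.02 -0.03 -0.01]
tool cm [ 0.08 -0.02  1.21]
turn -0.0
```

View pics/scene2.png

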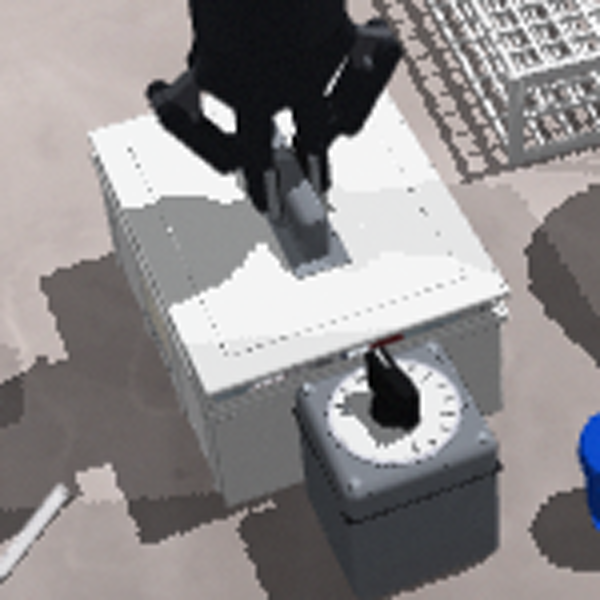

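The lid hovers squarely over the box, with its corners overlapping evenly at (92,135), (505,295) and (210,390). A red speck at (390,340), near the knob, needs identifying before I lower the lid.

```bash
python3 - <<'E'
from h import *
im,d,W=cloud('scene');a=im.astype(int)
m=(a[...,0]>a[...,1]+50)&(a[...,0]>a[...,2]+50);m[:260]=0;m[310:]=0;m[:,:260]=0;m[:,320:]=0
print(m.sum(),np.argwhere(m)[:12].tolist());print(np.round(W[m],0)[:25].tolist())
S=np.load('scene0.npz');a=S['im'].astype(int);m=(a[...,0]>a[...,1]+50)&(a[...,0]>a[...,2]+50);m[:260]=0;m[310:]=0;m[:,:260]=0;m[:,320:]=0
print('before',m.sum(),np.round(np.median(S['W'][m],0)))
E
```

```text
0 []
[]
before 16 [555. -34.  51.]
```

```bash
python3 - <<'E'
from h import *
im,d,W=cloud('scene');a=im.astype(int)
m=(a[...,0]>a[...,1]+25)&(a[...,0]>a[...,2]+25);m[:270]=0;m[300:]=0;m[:,:270]=0;m[:,310:]=0
for v,u in np.argwhere(m): print(u,v,im[v,u],np.round(W[v,u]))
for u in (290,292,294):
  for v in range(276,288): print(u,v,im[v,u],np.round(W[v,u]))
E
```

```text
293 279 [56 15 17] [558. -35.  51.]
294 279 [58 21 25] [560. -35.  49.]
295 279 [74 42 44] [562. -35.  48.]
290 280 [52  8 10] [551. -35.  52.]
291 280 [57 21 25] [553. -35.  50.]
292 280 [64 32 34] [554. -38.  53.]
287 281 [113  82  87] [545. -31.  48.]
288 281 [55 20 24] [545. -38.  55.]
290 276 [243 243 243] [539. -62.  97.]
290 277 [229 230 230] [538. -63.  96.]
290 278 [197 198 199] [537. -66.  96.]
290 279 [111 110 109] [536. -67.  94.]
290 280 [52  8 10] [551. -35.  52.]
290 281 [51 29 33] [550. -37.  51.]
290 282 [32 34 37] [523. -95. 121.]
290 283 [95 96 97] [522. -97. 120.]
290 284 [184 185 187] [ 521. -100.  121.]
290 285 [93 94 97] [ 519. -103.  122.]
290 286 [27 27 29] [ 518. -103.  120.]
290 287 [18 17 20] [ 517. -105.  120.]
292 276 [242 243 243] [543. -63.  96.]
292 277 [213 213 215] [542. -65.  95.]
292 278 [127 126 128] [541. -67.  95.]
292 279 [70 44 45] [556. -34.  51.]
292 280 [64 32 34] [554. -38.  53.]
292 281 [114 113 114] [543. -62.  79.]
292 282 [104 105 105] [542. -63.  78.]
292 283 [88 87 88] [541. -64.  77.]
292 284 [32 31 34] [ 524. -102.  121.]
292 285 [29 30 35] [ 522. -105.  122.]
292 286 [70 71 72] [ 521. -106.  121.]
292 287 [22 23 26] [ 520. -108.  121.]
294 276 [238 239 239] [545. -67.  98.]
294 277 [160 158 159] [545. -67.  95.]
294 278 [83 57 60] [545. -68.  93.]
294 279 [58 21 25] [560. -35.  49.]
294 280 [96 84 87] [549. -58.  75.]
294 281 [119 120 119] [546. -64.  79.]
294 282 [121 121 122] [544. -68.  81.]
294 283 [115 119 127] [540. -76.  89.]
294 284 [148 154 163] [539. -79.  90.]
294 285 [215 218 227] [536. -83.  92.]
294 286 [133 135 137] [ 525. -108.  121.]
294 287 [30 30 33] [ 523. -112.  122.]
```

The red is only a tube cap at (555,-35,50), inside the box and seen through the gap. The box's -y wall measures y≈-64, which agrees with the centre estimate. Lowering on.

Request:
{"name": "drive_tool", "arguments": {"deltas": [[0.06,0,0.2,0],[0,0,0.2,0],[0,0,0.15,0],[0,0,0.1,0],[0,0,0,0],[0,0,0,0]]}}

```text
clock: 15.67
eef_pos: [535.3, 36.6, 113.2]
tcp_rot: [-3.141, 0.0, 1.466]
contact_force: [0.1, -0.2, -2.6]
opening: 0.17
```

Request:
{"name": "drive_tool", "arguments": {"deltas": [[0,0,0.15,0],[0,0,0.1,0],[0,0,0,0],[0,0,0,0]]}}

```text
clock: 16.0
eef_pos: [535.3, 36.6, 110.7]
tcp_rot: [-3.141, 0.0, 1.466]
contact_force: [0.9, -0.6, -2.6]
opening: 0.177
```

The plug is entering without any contact.

Request:
{"name": "drive_tool", "arguments": {"deltas": [[0,0,0.1,0],[0,0,0.1,0],[0,0,0,0],[0,0,0,0]]}}

```text
clock: 16.33
eef_pos: [535.3, 36.6, 108.7]
tcp_rot: [-3.141, 0.0, 1.466]
contact_force: [0.5, -0.6, -2.4]
opening: 0.174
```

Request:
{"name": "drive_tool", "arguments": {"deltas": [[0,0,0.1,0],[0,0,0,0],[0,0,0,0]]}}

```text
clock: 16.58
eef_pos: [535.4, 36.6, 107.8]
tcp_rot: [3.141, -0.0, 1.466]
contact_force: [0.2, 0.0, -1.3]
opening: 0.182
```

Request:
{"name": "drive_tool", "arguments": {"deltas": [[0,0,0.05,0],[0,0,0,0],[0,0,0,0]]}}

```text
clock: 16.83
eef_pos: [535.5, 36.6, 107.8]
tcp_rot: [3.141, -0.0, 1.466]
contact_force: [-2.4, 0.4, 5.2]
opening: 0.178
```

Request:
{"name": "drive_tool", "arguments": {"deltas": [[0,0,0.05,0],[0,0,0,0],[0,0,0,0]]}}

```text
clock: 17.08
eef_pos: [535.5, 36.6, 107.8]
tcp_rot: [3.141, -0.0, 1.466]
contact_force: [-3.8, -0.7, 13.0]
opening: 0.177
```

The lid is seated at TCP 107.8, against 107.7 expected, with a firm reaction. I release and rise, then turn the wrist half round so the whole counter-clockwise range is available for the knob.

Request:
{"name": "drive_tool", "arguments": {"deltas": [[0,0,0,0],[0,0,0,0],[0,0,0,0],[0,0,0,0],[0,0,-0.5,0],[0,0,-1.5,0],[0,0,-2,0],[0,0,-2,0],[0,0,-2,0],[0,0,-1,0],[0,0,0,0],[0,0,0,0]], "jaw": 0.55}}

```text
clock: 18.08
eef_pos: [535.4, 36.6, 196.8]
tcp_rot: [3.141, -0.0, 1.466]
contact_force: [0.5, 0.1, -1.8]
opening: 0.454
```

Request:
{"name": "drive_tool", "arguments": {"deltas": [[0,0,0,0.125],[0,0,0,0.125],[0,0,0,0.125],[0,0,0,0.125],[0,0,0,0.125],[0,0,0,0.125],[0,0,0,0.125],[0,0,0,0.125],[0,0,0,0.125],[0,0,0,0.125],[0,0,0,0.125],[0,0,0,0.125]]}}

```text
clock: 19.08
eef_pos: [534.4, 36.5, 195.0]
tcp_rot: [3.141, 0.003, -0.04]
contact_force: [-0.6, -0.7, 0.4]
opening: 0.453
```

Request:
{"name": "drive_tool", "arguments": {"deltas": [[0,0,0,0.125],[0,0,0,0.125],[0,0,0,0.125],[0,0,0,0.125],[0,0,0,0.125],[0,0,0,0.125],[0,0,0,0.125],[0,0,0,0.125],[0,0,0,0.125],[0,0,0,0.125],[0,0,0,0],[0,0,0,0]]}}

```text
clock: 20.08
eef_pos: [534.7, 36.5, 195.5]
tcp_rot: [3.14, 0.0, -1.28]
contact_force: [0.5, 0.7, 0.6]
opening: 0.45
```

```bash
python3 - <<'E'
from h import *
plan((519.5,-111.1,180),-88.5)
E
```

```text
t 20.08 pos [534.7  36.5 195.5] rpy [ 1.7989e+02  2.0000e-02 -7.3350e+01] q [ 0.07  0.28  1.87 -0.    0.99  2.92] open 0.45 F [0.5 0.7 0.6] T [-0.01  0.01 -0.02]
tool cm [13.71  5.68  1.56]
turn 0.264
```

Request:
{"name": "drive_tool", "arguments": {"deltas": [[1.7,0.7,0.2,0],[1.7,0.7,0.2,0],[1.7,0.7,0.2,0],[1.7,0.7,0.2,0],[1.7,0.7,0.2,0],[1.7,0.7,0.2,0],[1.7,0.7,0.2,0],[1.8,0.8,0.2,0],[0,0,0,0.13],[0,0,0,0.13],[0,0,0,0],[0,0,0,0]]}}

```text
clock: 21.08
eef_pos: [519.1, -110.9, 180.3]
tcp_rot: [3.141, 0.0, -1.528]
contact_force: [0.4, 0.5, 0.2]
opening: 0.45
```

```bash
python3 - <<'E'
from h import *
plan((519.5,-111.1,112),-88.5)
im,d,W=cloud('scene');save('scene3.png',cv2.resize(im[195:345,195:345],None,fx=4,fy=4,interpolation=cv2.INTER_CUBIC))
c=np.array([535.3,36.4]);t=np.radians(-6);R=np.array([[np.cos(t),np.sin(t)],[-np.sin(t),np.cos(t)]])
P=W[205:330,205:335].reshape(-1,3);b=(P[:,:2]-c)@R.T
k=(abs(b[:,0])<78)&(abs(b[:,1])<100)&(P[:,2]>75)&(P[:,2]<97)&((abs(b[:,0])>20)|(abs(b[:,1])>60))
A=np.c_[b[k],np.ones(k.sum())];f=np.linalg.lstsq(A,P[k,2],rcond=None)[0];print('lid top z',np.round(f[2],1),'tilt mm over lid',np.round(f[0]*164,1),np.round(f[1]*208,1),k.sum())
E
```

```text
t 21.08 pos [ 519.1 -110.9  180.3] rpy [ 1.7996e+02  1.0000e-02 -8.7530e+01] q [-0.21  0.29  1.9   0.    0.96  2.89] open 0.45 F [0.4 0.5 0.2] T [-0.   -0.04  0.04]
tool cm [ 0.02 -0.04  6.83]
turn 0.017
lid top z 85.6 tilt mm over lid 0.0 0.4 2725
```

View pics/scene3.png

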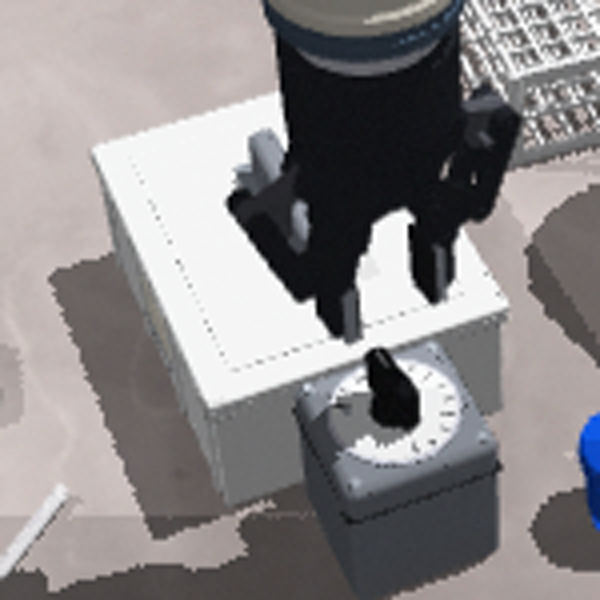

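The lid sits flush: its top is at 85.6 mm against 86 expected, with under 0.5 mm of tilt. The jaws straddle the knob, which is at (395,390). I descend and grip it.

Request:
{"name": "drive_tool", "arguments": {"deltas": [[0,0,1,0],[0,0,1.8,0],[0,0,1.8,0],[0,0,1.2,0],[0,0,0.7,0],[0,0,0.3,0],[0,0,0,0],[0,0,0,0]]}}

```text
clock: 21.8
eef_pos: [519.7, -110.9, 113.0]
tcp_rot: [-3.141, -0.0, -1.533]
contact_force: [0.0, 0.5, -0.3]
opening: 0.45
```

Request:
{"name": "drive_tool", "arguments": {"deltas": [[0,0,0,0],[0,0,0,0],[0,0,0,0],[0,0,0,0],[0,0,0,0],[0,0,0,0]], "jaw": 1, "force": 25}}

```text
clock: 22.3
eef_pos: [520.0, -111.1, 113.5]
tcp_rot: [-3.14, -0.0, -1.534]
contact_force: [-0.3, -0.4, 5.7]
opening: 0.124
```

```bash
python3 -c "
from h import *
plan(None)"
```

```text
t 22.3 pos [ 520.  -111.1  113.5] rpy [-1.7992e+02 -2.0000e-02 -8.7900e+01] q [-0.21  0.38  1.95  0.    0.81  2.89] open 0.124 F [-0.3 -0.4  5.7] T [0.05 0.09 0.08]
```

Request:
{"name": "drive_tool", "arguments": {"deltas": [[0,0,0,-0.06],[0,0,0,-0.08],[0,0,0,-0.08],[0,0,0,-0.08],[0,0,0,-0.08],[0,0,0,-0.08],[0,0,0,-0.06],[0,0,0,0]]}}

```text
clock: 22.97
eef_pos: [520.8, -110.8, 113.5]
tcp_rot: [-3.139, -0.002, -1.012]
contact_force: [4.1, 2.9, 4.5]
opening: 0.122
```

```bash
python3 -c "
from h import *
plan(None)"
```

```text
t 22.97 pos [ 520.8 -110.8  113.5] rpy [-1.7985e+02 -9.0000e-02 -5.7970e+01] q [-0.21  0.38  1.94  0.    0.81  2.37] open 0.122 F [4.1 2.9 4.5] T [ 0.55 -0.58  0.04]
```

Request:
{"name": "drive_tool", "arguments": {"deltas": [[0,0,0,-0.06],[0,0,0,-0.08],[0,0,0,-0.08],[0,0,0,-0.08],[0,0,0,-0.06],[0,0,0,0]]}}

```text
clock: 23.47
eef_pos: [521.3, -110.5, 113.5]
tcp_rot: [-3.139, -0.003, -0.653]
contact_force: [6.3, 5.6, 3.4]
opening: 0.121
```

```bash
python3 -c "
from h import *
plan(None)"
```

```text
t 23.47 pos [ 521.3 -110.5  113.5] rpy [-1.7984e+02 -1.5000e-01 -3.7430e+01] q [-0.21  0.38  1.94  0.    0.81  2.01] open 0.121 F [6.3 5.6 3.4] T [ 0.93 -0.91  0.02]
```

Request:
{"name": "drive_tool", "arguments": {"deltas": [[0,-0.06,0,0],[0,-0.06,0,-0.04],[0,0,0,-0.08],[0,0,0,-0.08],[0,0,0,-0.08],[0,0,0,-0.06],[0,0,0,0]]}}

```text
clock: 24.05
eef_pos: [521.1, -109.9, 113.8]
tcp_rot: [-3.139, -0.002, -0.321]
contact_force: [0.8, 0.3, 10.4]
opening: 0.124
```

```bash
python3 -c "
from h import *
plan(None)"
```

```text
t 24.05 pos [ 521.1 -109.9  113.8] rpy [-1.7985e+02 -1.0000e-01 -1.8420e+01] q [-0.21  0.38  1.94  0.    0.81  1.68] open 0.124 F [ 0.8  0.3 10.4] T [ 0.12  0.   -4.13]
```

The wrist torque jumped from about 0 to -4.1 N m between -37° and -18°, so the knob has met its stop. I release without turning back, rise and check.

Request:
{"name": "drive_tool", "arguments": {"deltas": [[0,0,0,0],[0,0,0,0],[0,0,0,0],[0,0,0,0],[0,0,0,0]], "jaw": 0.7}}

```text
clock: 24.47
eef_pos: [519.6, -109.9, 112.4]
tcp_rot: [3.141, 0.001, -0.314]
contact_force: [0.6, 0.3, -0.6]
opening: 0.301
```

Request:
{"name": "drive_tool", "arguments": {"deltas": [[0,0,-1,0],[0,0,-2,0],[0,0,-3,0],[0,0,-3,0],[-2,0,-2,0],[-3,0,0,0],[-3,0,0,0],[-3,0,0,0],[-3,0,0,0],[-3,0,0,0],[-3,0,0,0],[0,0,0,0]]}}

```text
clock: 25.47
eef_pos: [324.4, -46.9, 222.3]
tcp_rot: [3.141, 0.004, -0.314]
contact_force: [-0.2, -0.1, -1.6]
opening: 0.301
```

```bash
cat > knob.py <<'E'
from h import *
import sys
plan(None)
for n in('top','scene'):
    im,d,W=cloud(n)
    k=(np.hypot(W[...,0]-519.7,W[...,1]+111)<30)&(W[...,2]>105)&(W[...,2]<132)
    if n=='scene': save(sys.argv[1],cv2.resize(im[265:335,255:345],None,fx=8,fy=8,interpolation=cv2.INTER_CUBIC))
    P=W[k][:,:2]; 
    if len(P)<20: print(n,len(P));continue
    c=P.mean(0);e=np.linalg.eigh(np.cov((P-c).T))[1][:,1];rc=cv2.minAreaRect(P.astype(np.float32))
    print(n,len(P),'c',np.round(c,1),'axis deg',round(np.degrees(np.arctan2(e[1],e[0])),1),rc)
E
python3 knob.py knob1.png
```

```text
t 25.47 pos [324.4 -46.9 222.3] rpy [179.97   0.23 -17.99] q [-0.15 -0.1   2.23  0.    1.02  1.74] open 0.301 F [-0.2 -0.1 -1.6] T [-0.01 -0.05  0.08]
top 83 c [ 519.2 -111. ] axis deg 142.8 ((519.4600830078125, -111.26106262207031), (10.62476921081543, 35.67013168334961), 53.74775695800781)
scene 174 c [ 519.8 -112.7] axis deg 145.9 ((520.48486328125, -110.79437255859375), (13.98575210571289, 34.924095153808594), 53.37849426269531)
```

View pics/knob1.png

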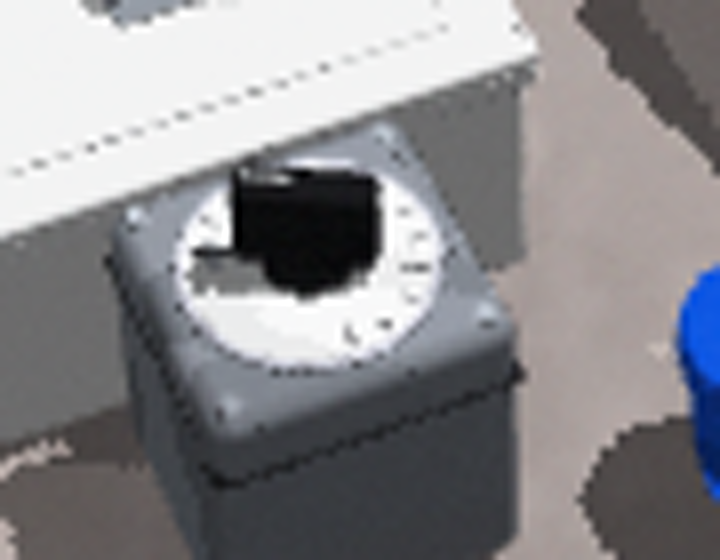

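The wing axis is now at 143.7° in the world, against about 91° before. That is 52° turned, or about 150° in box axes. The tool turned 70°, so the jaws slipped the last 18° at the stop. I regrip gently and nudge counter-clockwise to confirm it really is the stop.

Request:
{"name": "drive_tool", "arguments": {"deltas": [[3,0,0,0.1],[0,0,0,0.1],[0,0,0,0.12],[0,0,0,0],[0,0,0,0]]}}

```text
clock: 25.98
eef_pos: [359.3, -57.7, 223.0]
tcp_rot: [-3.142, -0.0, -0.631]
contact_force: [0.2, 0.4, 0.6]
opening: 0.3
```

```bash
python3 -c "
from h import *
plan((519.5,-111.1,180),-36.3)"
```

```text
t 25.98 pos [359.3 -57.7 223. ] rpy [-1.800e+02 -1.000e-02 -3.614e+01] q [-0.16 -0.04  2.17 -0.    1.01  2.04] open 0.3 F [0.2 0.4 0.6] T [ 0.01 -0.    0.01]
tool cm [16.09 -5.14  4.3 ]
turn 0.003
```

Request:
{"name": "drive_tool", "arguments": {"deltas": [[2,-0.6,0.5,0],[2,-0.6,0.5,0],[2,-0.6,0.5,0],[2,-0.6,0.5,0],[2,-0.7,0.5,0],[2,-0.7,0.6,0],[2,-0.7,0.6,0],[2.1,-0.6,0.6,0],[0,0,0,0],[0,0,0,0],[0,0,0,0]]}}

```text
clock: 26.9
eef_pos: [517.8, -111.6, 179.5]
tcp_rot: [3.141, 0.001, -0.632]
contact_force: [-0.1, -0.2, 0.6]
opening: 0.3
```

```bash
python3 -c "
from h import *
plan((519.5,-111.1,113),-36.3)"
```

```text
t 26.9 pos [ 517.8 -111.6  179.5] rpy [ 1.7997e+02  6.0000e-02 -3.6220e+01] q [-0.22  0.29  1.9   0.    0.96  1.99] open 0.3 F [-0.1 -0.2  0.6] T [ 0.06  0.03 -0.02]
tool cm [ 0.12 -0.15  6.65]
turn 0.001
```

Request:
{"name": "drive_tool", "arguments": {"deltas": [[0.12,-0.15,1,0],[0,0,1.8,0],[0,0,1.8,0],[0,0,1.1,0],[0,0,0.6,0],[0,0,0.3,0],[0,0,0,0],[0,0,0,0]]}}

```text
clock: 27.57
eef_pos: [520.5, -111.3, 114.3]
tcp_rot: [-3.141, -0.001, -0.634]
contact_force: [-0.7, -1.0, 0.5]
opening: 0.296
```

Request:
{"name": "drive_tool", "arguments": {"deltas": [[0,0,0,0],[0,0,0,0],[0,0,0,0],[0,0,0,0],[0,0,0,0]], "jaw": 1, "force": 20}}

```text
clock: 27.98
eef_pos: [521.4, -110.6, 114.7]
tcp_rot: [-3.139, -0.002, -0.635]
contact_force: [3.1, 5.8, -0.3]
opening: 0.125
```

```bash
python3 -c "
from h import *
plan(None)"
```

```text
t 27.98 pos [ 521.4 -110.6  114.7] rpy [-1.7987e+02 -1.0000e-01 -3.6370e+01] q [-0.21  0.38  1.94  0.    0.82  1.99] open 0.125 F [ 3.1  5.8 -0.3] T [ 0.86 -0.38 -0.07]
```

Request:
{"name": "drive_tool", "arguments": {"deltas": [[0,0,0,-0.02],[0,0,0,-0.02],[0,0,0,0],[0,0,0,0]]}}

```text
clock: 28.32
eef_pos: [521.5, -110.6, 114.7]
tcp_rot: [-3.139, -0.002, -0.596]
contact_force: [2.9, 5.2, 0.2]
opening: 0.123
```

```bash
python3 -c "
from h import *
plan(None)"
```

```text
t 28.32 pos [ 521.5 -110.6  114.7] rpy [-1.7985e+02 -1.0000e-01 -3.4140e+01] q [-0.21  0.38  1.94  0.    0.81  1.95] open 0.123 F [2.9 5.2 0.2] T [ 0.83 -0.43 -0.53]
```

The torque rose to -0.53 N m after only 0.04 rad, far above the 0.04 N m friction, so the knob is at its stop. I release and retreat for the final check.

Request:
{"name": "drive_tool", "arguments": {"deltas": [[0,0,0,0],[0,0,0,0],[0,0,0,0],[0,0,0,0],[0,0,0,0]], "jaw": 0.7}}

```text
clock: 28.73
eef_pos: [520.1, -111.4, 113.9]
tcp_rot: [3.141, -0.0, -0.594]
contact_force: [-0.3, 0.6, 0.7]
opening: 0.301
```

Request:
{"name": "drive_tool", "arguments": {"deltas": [[0,0,-1,0],[0,0,-2,0],[0,0,-3,0],[0,0,-3,0],[-2,1,-2,0],[-3,1.6,0,0],[-3,1.6,0,0],[-3,1.6,0,0],[-3,1.6,0,0],[-3,1.6,0,0],[0,0,0,0],[0,0,0,0]]}}

```text
clock: 29.73
eef_pos: [327.9, -90.6, 224.5]
tcp_rot: [-3.141, -0.001, -0.595]
contact_force: [0.9, -0.5, 0.9]
opening: 0.3
```

```bash
python3 knob.py knob2.png; python3 - <<'E'
from h import *
t=np.radians(-6);R=np.array([[np.cos(t),np.sin(t)],[-np.sin(t),np.cos(t)]])
for n in('top','scene'):
    im,d,W=cloud(n)
    if n=='scene': save('final.png',im)
    P=W.reshape(-1,3);b=(P[:,:2]-[535.3,36.4])@R.T
    g=(abs(b[:,0])<14)&(abs(b[:,1])<55)&(P[:,2]>105)&(P[:,2]<125)
    print(n,'grip rel box',np.round(cv2.minAreaRect(b[g].astype(np.float32)),1) if 0 else cv2.minAreaRect(b[g].astype(np.float32)),'z',np.round(np.percentile(P[g,2],90),1))
    k=(abs(b[:,0])<78)&(abs(b[:,1])<100)&(P[:,2]>75)&(P[:,2]<97)&((abs(b[:,0])>20)|(abs(b[:,1])>60))
    f=np.linalg.lstsq(np.c_[b[k],np.ones(k.sum())],P[k,2],rcond=None)[0];print('lid z',round(f[2],1),'tilt',np.round(f[:2]*[164,208],1),k.sum())
    T=np.load(n+'0.npz');
    for nm,c in(('bottle',(736,-268)),):
        for w in(T['W'],W):
            m=(np.hypot(w[...,0]-c[0],w[...,1]-c[1])<45)&(w[...,2]>105);print(nm,np.round(w[m].mean(0),1))
E
```

```text
t 29.73 pos [327.9 -90.6 224.5] rpy [-1.7998e+02 -7.0000e-02 -3.4080e+01] q [-0.27 -0.09  2.21 -0.    1.02  1.89] open 0.3 F [ 0.9 -0.5  0.9] T [-0.02 -0.04 -0.02]
top 83 c [ 519.2 -111. ] axis deg 142.8 ((519.9063720703125, -111.60533142089844), (10.64223575592041, 36.56501770019531), 53.71949005126953)
scene 169 c [ 519.8 -112.2] axis deg 144.7 ((520.2926025390625, -110.83687591552734), (13.624370574951172, 34.7801628112793), 53.08987045288086)
top grip rel box ((0.35104846954345703, -0.4780998229980469), (17.177011489868164, 90.19210815429688), 0.04160528630018234) z 121.3
lid z 87.1 tilt [-0.  -0.2] 5042
bottle [ 735.2 -267.6  123.1]
bottle [ 734.9 -267.7  122.9]
scene grip rel box ((0.5121889114379883, 0.43781280517578125), (17.456266403198242, 91.25395202636719), 0.08924093842506409) z 118.1
lid z 85.6 tilt [0.  0.3] 4095
bottle [ 734.2 -270.2  120.4]
bottle [ 734.2 -270.4  120.4]
```

View pics/final.png

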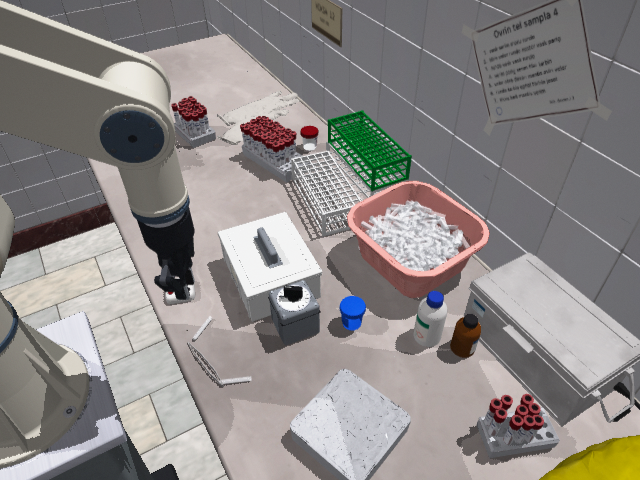

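The lid is on flush at (268,262), the knob is turned at (292,292), and the bottle and blue cup are in place. The gripper hangs free at (180,275), about 200 mm above the table. I hand in.

```bash
python3 -c "
from h import *
print(job.sign_off())"
```

```text
the job is handed in; nothing more can be done
None
```

All three steps are done, in the order asked, and the job was handed in at about 30 s of the 61 s.

- **Cup:** it stands upright in the deep compartment. I set it down until it touched at the expected height, then released it. The top view just before the lid went on showed it upright, with both tubes where they were.
- **Lid:** it went in with no side contact and seated at TCP 107.8 mm, against 107.7 expected. Final checks gave a top height of 85.6 mm (scene camera) and 87.1 mm (top camera) against 86, tilt of at most 0.3 mm across the lid, and the grip block within about 0.6 mm of the box centre.
- **Knob:** I turned it about 52° counter-clockwise to its zero stop. A gentle second nudge met 0.53 N m after 0.04 rad, far above its 0.04 N m friction. The wing's angle was unchanged afterwards.
- **Bystanders:** the bottle moved less than 0.5 mm by camera, and I left the blue cup alone.

**What did not go to plan:**
- The first turn ran about 18° past the stop: the jaws slipped round the wing and the wrist moment briefly reached about 4 N m. The knob did not move off its stop.
- The tubes could not be re-checked once the lid was on.

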